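# Kit the tube-mount tray of the water still: base plate under saddle, then slide the lock

## Robot

A 7-joint arm with a two-finger parallel gripper is mounted at the origin on the work surface. World frame = base frame: x ahead of the robot, y to its left, z up, the work surface at z = 0. Lengths are in mm, angles in rad, forces in N, time in s.
With the tool pointing down it reaches from about 400 to 875 mm from the base axis. Payload 4.4 kg.
Tool frame: the origin (TCP) lies on the centre line of the jaws, within the pads' length; the fingertips stand 25 mm ahead of it and the grasp point (between the pads) lies 6 mm ahead of it (ctrl.finger_overhang is the distance from the TCP to the fingertips, in mm); z points along the fingers, y is the line along which they close (so a half turn about z gives the same grasp; the last joint's range is limited). The gripper opens to 85 mm and grips with 20 to 120 N. Pads are 22 mm wide; open, the fingers measure 114 mm over their backs; the gripper's body (76 mm by 85 mm) begins 54 mm behind the grasp point. The pads swing forward as they close: fully open they stand 13 mm farther back than shut.
Start: joints at [1.275, 0.628, 0.038, 1.517, -0.027, 0.996, -0.02], TCP at [148.085, -632.92, 256.313] pointing down, gripper open.
Joint ranges: [-3.06, 3.06], [-0.37, 2.12], [-1.25, 1.32], [0.18, 2.47], [-1.1, 4.24], [0.23, 1.98], [-2.94, 2.94]. Speed limits (rad/s): [2.57, 2.57, 3.14, 3.14, 3.14, 3.14, 3.14].

## Interface

Orientations are given as [roll, pitch, yaw] about the fixed x, y, z axes, in that order (R = Rz(yaw) Ry(pitch) Rx(roll)).
In Python, from cell import ctrl gives the robot as it stands. The module is installed in compiled form; this text tells all that it offers.
- The arm moves only by the tool play_rows, never from a script. Its argument "targets" is a list of rows, each a list of 5 numbers: the closure, from 0 (fully open) to 1 (shut), then the shift along the tool's x, y, z in cm, then the turn about the tool's z in degrees. In form: [[gripper, dx, dy, dz, spin], ...]. A call has 1 to 10 rows; each row is the pose to reach, as a shift and turn from the pose commanded when the call began, along the tool's axes at that moment; what a row does not reach only later rows make up. A row lasts 1/10 s, in which the tool goes at most 50 mm and 8.59 degrees, less where a joint would pass 70% of its speed; a pose out of reach is approached as far as the arm can. A call with a gripper value outside its range is refused whole. The fingers move at their own pace and stop on an object; the grip force is fixed at half the most. Time passes only in rows, so rows that repeat a pose let the fingers close. It gives the time, the measured TCP pose, the force, the opening and the grip force at its end, in the units of the state.
- ctrl.read_state(): the state, without advancing time (a new reading comes with each control period).
- ctrl.get_image(name): name is "side" or "top" or "wrist"; returns (picture, depth): 480x640x3 uint8, red, green, blue; 480x640 float32, mm along the optical axis (not along the pixel's ray), 0 where there is no reading.
- ctrl.calibration(name): a dict with "vfov" (degrees; the focal length in pixels is half the picture's height over the tangent of half this angle, whatever the lens; pixels are square), "cx", "cy" (the principal point, pixels), "extrinsics" (4x4, takes a point from camera to world coordinates); the wrist camera has in their place "mount" (4x4, takes a point from camera to tool coordinates, whose origin is the TCP and whose axes are the flange's). Camera axes: x right, y down, z forward; pixel columns grow to the right and rows downward; lengths in mm; the calibration is good to about 2 mm. A picture is of the moment at which its call begins: read the wrist's pose just before it. calibration takes no time and is no camera call.
- ctrl.finish_job(): hands the job in; it is judged then, once.
Trained networks look in the newest picture that a camera, given by its name, has taken for a name from the list of things; names that differ only in an ending like _2 or _b are one class to them, and where a whole thing is asked for, a point or a joint stands for the part that bears it (a point fixed in the world has none). Each returns a list of dicts, best first, with "confidence" (0 to 1); they miss things now and then, are a little off and sometimes report something else, mostly with a low value. They report only what shows in the picture. A call takes as long as a camera call. They do not tell look-alikes from the thing itself.
- ctrl.search_frame(camera, name): "bbox" ([left, top, right, bottom] in pixels, round what is visible of it).
- ctrl.trace(camera, name): "pixels" (480x640 bool, what is visible of it) and "bbox" ([left, top, right, bottom] in pixels, round what is visible of it).
The state is a dict: "clock": time; "qpos": joint angles; "qd": joint speeds; "tau": joint torques, N m; "eef_pos": TCP position; "tool_rot": TCP orientation; "force": force on the tool from outside, world axes, zero at the start; "torque": the same for the moment, N m; "width": finger opening in mm; "gripper_force": force on a finger pad.
Only numpy, scipy, OpenCV 4.12 (cv2) and the standard library are available. Lean on these libraries where they do the work, as an engineer would, in place of code of your own. Each camera call takes 0.05 s, during which the arm holds its last target. There are 200 camera calls.

## Task

Pack the white kit tray for the still's tube mount: lay the base plate with the standing lug flat in the tray's deep pocket first, then set the arched saddle over it so that both its feet rest on the ledge of the well. Set both down gently, then push the tray's grey slide lock fully across by its ridge so that its tongue covers the saddle's foot. Leave the other things on the bench where they are.

Things in the scene. Friction and masses are not known exactly. Their poses are not given: they have to be found in the camera images.
- tray: White plastic kit tray fixed to the bench, 110 mm wide (y), 35 high, from x = -93 to +150 mm. Origin on the bench under the centre of its stepped well. Upper pocket of the well: 160 (x) x 84 mm (y), from the top (z = 35) down to a ledge at z = 20 mm. At +x of the well a slide lock runs in a channel; the rails beside it (|y| over 32) and the end bar (x over 140) are 35 mm high.
- pocket (a point): Centre of the floor of the tray's deep pocket: 110 (tray x) x 70 mm (tray y), sunk in the ledge of the upper pocket; its floor is 8 mm over the bench and 12 mm below the ledge. Axes as the tray's.
- base_mid (a point): Centre (26 mm over the underside) of the aluminium base plate: 100 (x) x 60 (y) x 10 mm, with a standing lug on its middle, 44 long (x), 12 thick (y), its top 52 mm over the underside. x along plate and lug, z up. Loose, about 0.22 kg; fits either way round. In the deep pocket its plate lies 2 mm below the ledge.
- saddle_mid (a point): 32 mm over the underside of the aluminium arched saddle, 150 (x) x 74 (y) x 67 mm high. Two feet (|x| 38 to 75, 8 mm thick) carry a bridge 40 mm wide (y), 45 to 53 mm over the underside; sloping lips rise on its ends (|x| 22 to 48), its middle is free. The open arch, 76 long x 45 mm high, passes over the lug. x along, z up. Loose, about 0.3 kg; fits either way round.
- lock_ridge (a point): Middle of the ridge's top on the tray's grey slide lock, a plate 42 (tray x) x 60 mm (tray y) lying flush. The ridge is 8 thick (tray x) and 40 mm wide (tray y); its top is 47.8 mm over the bench, 13 mm over the tray's top. Open, it is at tray x = 116 mm; it is pushed towards the well, to tray x = 96 mm.
- lock (a joint): Travel of the slide lock (m) along the tray's -x: 0 open, clear of the well; 0.020 fully locked, its tongue about 12 mm over the saddle's foot, 3 mm above it. A detent pushes it to the nearer end; about 3 N carries it over the middle (0.010).
- beaker: Glass beaker, 70 mm across, 90 mm high; origin under its centre. To be left alone.
- jar: Amber jar, 64 mm across, 85 mm high; origin under its centre. To be left alone.
- reagent: Clear plastic bottle with red cap, 70 mm across, 160 mm high; origin under its centre. To be left alone.
- wrench: Steel wrench, 170 mm long, lying on the bench, along its x. To be left alone.
- stopper: Black rubber stopper, up to 54 mm across, 40 mm high; origin under its centre. To be left alone.
- cover: Plain flat aluminium cover plate without a lug, 60 x 110 x 8 mm, not part of this kit; origin under its centre. To be left alone.
Not all that is in view belongs to the job. What is shaped like the part that bears base_mid but blue or green is not meant.

How it is judged:
By the outcome, as a careful person would: the job done as asked, in the order asked, and still so for the second after the job is handed in, with the robot touching nothing.
It also fails if it takes over 72 s, if anything falls off the work surface, if the arm or the gripper's body presses on something with over 40 N, if the wrist force passes 120 N, or if a joint passes its speed limit or range.

## Working session

There is one attempt and no reset: what is moved stays moved. The work goes in short steps, Python scripts to look and compute and a tool call to move; the robot and the scene stay as the last step left them, time stands still between calls to the robot, and variables do not carry over. Pictures are saved under pics/ and viewed, at most 10 in all, crops included, and the job is handed in when it is done.

Besides the shell and the picture viewer there is one more tool, called as a command line: name --pt "numbers of a row" for each row, then --argument value for the rest. play_rows: Moves the arm, as the interface text tells. Its arguments: {"type":"object","properties":{"targets":{"type":"array"}},"required":["targets"]}

```bash
mkdir -p pics; cat > h.py <<'E'
import numpy as np, cv2
from scipy.spatial.transform import Rotation as R
from cell import ctrl
def toolT():
    s=ctrl.read_state(); T=np.eye(4); T[:3,:3]=R.from_euler('xyz',s['tool_rot']).as_matrix(); T[:3,3]=s['eef_pos']; return T
def shot(cam,fn=None):
    T=toolT(); im,d=ctrl.get_image(cam); c=ctrl.calibration(cam)
    E=T@np.array(c['mount']) if cam=='wrist' else np.array(c['extrinsics'])
    if fn: cv2.imwrite('pics/'+fn,im[:,:,::-1])
    f=240/np.tan(np.radians(c['vfov'])/2)
    v,u=np.mgrid[:480,:640]
    P=np.stack([(u-c['cx'])*d/f,(v-c['cy'])*d/f,d],-1)@E[:3,:3].T+E[:3,3]
    P[d==0]=np.nan
    return im,d,P
E
python3 - <<'E'
from h import *
print(ctrl.read_state())
for cam in('top','side'):
    im,d,P=shot(cam,cam+'1.png'); np.save(cam+'P.npy',P)
    c=ctrl.calibration(cam); print(cam,c)
    for n in['tray','base_mid','saddle_mid','lock_ridge','cover','wrench','beaker','jar','reagent','stopper']:
        for r in ctrl.trace(cam,n)[:3]:
            p=P[r['pixels']]; p=p[~np.isnan(p[:,0])]
            print(n,round(r['confidence'],2),r['bbox'],np.nanmedian(p,0).round() if len(p) else None, np.nanpercentile(p[:,2],[2,98]).round() if len(p) else None)
E
```

```text
{'clock': 0.0, 'qpos': array([ 1.27520813,  0.62936524,  0.03844873,  1.51836023, -0.02699998,
        0.99629704, -0.02000514]), 'qd': array([ 1.09994345e-04, -1.36059649e-03,  9.58339155e-05, -2.21513439e-03,
       -5.31875976e-05,  1.47891894e-04, -4.60778308e-05]), 'tau': array([-4.78182392e-04, -5.63418317e+01,  1.22608759e+00, -1.93454254e+01,
        1.10835434e-02,  1.04989790e-02, -1.77860721e-05]), 'eef_pos': array([ 147.94552546, -632.34903073,  255.37927144]), 'tool_rot': array([-3.13968127e+00,  3.01186228e-05,  2.29777785e-01]), 'force': array([ 0.39336465, -0.15061034,  0.06860265]), 'torque': array([0.0825113 , 0.0373575 , 0.00302696]), 'gripper_force': 0.0, 'width': 85.0477486013575}
top {'vfov': 42.114858818901176, 'cx': 319.5825175144757, 'cy': 245.3329967389396, 'extrinsics': array([[ 8.06628761e-03, -9.82398309e-01,  1.86623946e-01,
         2.26767770e+02],
       [-9.99965731e-01, -8.27229277e-03, -3.25120334e-04,
         1.50124097e+01],
       [ 1.86320559e-03, -1.86614929e-01, -9.82431370e-01,
         1.73442220e+03],
       [ 0.00000000e+00,  0.00000000e
[... 1674 characters left out ...]
]
base_mid 0.71 [344.3, 354.0, 395.4, 387.7] [325. 340.  10.] [ 3. 53.]
saddle_mid 0.64 [348.1, 194.8, 402.3, 223.2] [ 464. -278.   36.] [-0. 66.]
lock_ridge 0.46 [282.1, 228.5, 301.7, 248.2] [641. -37.  34.] [29. 48.]
cover 0.7 [161.5, 357.3, 215.6, 406.3] [658. 462.   7.] [ 2. 10.]
wrench 0.91 [235.0, 396.6, 322.9, 423.6] [422. 464.   6.] [0. 9.]
wrench 0.63 [284.8, 179.9, 303.8, 215.5] [ 710. -241.   52.] [-0. 86.]
beaker 0.95 [195.8, 280.0, 231.9, 328.3] [692. 292.  60.] [ 3. 89.]
jar 0.55 [284.4, 177.9, 304.7, 213.2] [ 710. -241.   52.] [-0. 86.]
reagent 0.67 [341.6, 135.2, 366.1, 190.6] [ 576. -427.   76.] [  4. 158.]
stopper 0.78 [205.9, 248.8, 229.5, 273.9] [778. 111.  36.] [ 3. 42.]
```

```bash
python3 - <<'E'
from h import *
im=cv2.imread('pics/top1.png'); cv2.imwrite('pics/topc.png',cv2.resize(im[140:360,140:520],(800,463),interpolation=cv2.INTER_CUBIC))
P=np.load('topP.npy')
def rect(box,zlo,zhi,name):
    l,t,r,b=[int(x) for x in box]; q=P[t-3:b+4,l-3:r+4].reshape(-1,3); q=q[(q[:,2]>zlo)&(q[:,2]<zhi)]
    (c,s,a)=cv2.minAreaRect(q[:,:2].astype(np.float32)); print(name,np.round(c,1),np.round(s),round(a,1),len(q))
for i,b in enumerate([[268,262,292,302],[184,309,221,343],[215,251,245,293]]):
    rect(b,5,70,'base%d'%i); rect(b,45,70,'lug%d'%i)
rect([411,244,446,303],4,90,'saddle'); rect([411,244,446,303],40,90,'saddletop')
rect([318,194,364,284],20,40,'tray'); rect([327,205,353,221],43,55,'ridge')
E
```

```text
base0 [450.6 124.2] [130.  84.] 0.8 730
lug0 [452.1 126.6] [45. 12.] 8.2 70
base1 [326.6 336.1] [110. 120.] 0.6 781
lug1 [327.5 334.7] [45. 12.] 72.2 71
base2 [477.6 264.8] [138. 101.] 2.2 776
lug2 [480.9 263.6] [13. 41.] 67.7 72
saddle [ 478.3 -291.5] [117. 186.] 89.3 1271
saddletop [ 474.3 -288.4] [95. 43.] 14.0 540
tray [568.1 -43.9] [246. 109.] 0.4 1947
ridge [646.  -52.9] [34. 56.] 0.7 45
```

View pics/topc.png

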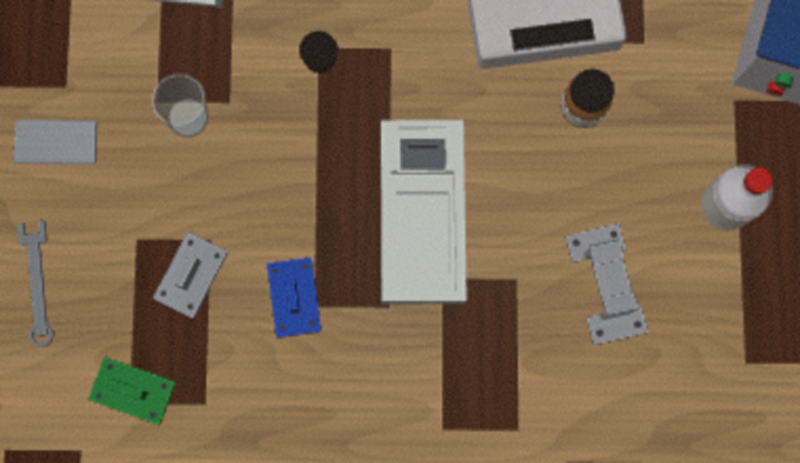

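The grey base plate is at crop (190,275), the saddle at (608,285) and the tray at (423,210), with its lock at the far (+x) end. Blue at (293,298) and green at (132,390) are decoys. I'll pass over the saddle first, on the way to the base.

play_rows --pt "0 39.6 -26.1 0 0" --pt "0 39.6 -26.1 0 0" --pt "0 39.6 -26.1 0 0" --pt "0 39.6 -26.1 0 0" --pt "0 39.6 -26.1 0 0" --pt "0 39.6 -26.1 0 0" --pt "0 39.6 -26.1 0 0" --pt "0 39.6 -26.1 0 0" --pt "0 39.6 -26.1 0 0" --pt "0 39.6 -26.1 0 0"

```text
clock: 2.1
eef_pos: [478.0, -283.7, 256.5]
tool_rot: [-3.14, -0.003, 0.236]
force: [0.1, 0.1, 0.3]
width: 85.1
gripper_force: 0.0
```

```bash
cat >> h.py <<'E'
def move(x,y,z,yawdeg):
    s=ctrl.read_state(); T=toolT(); d=T[:3,:3].T@(np.array([x,y,z])-T[:3,3])
    yaw=np.degrees(np.arctan2(T[1,0],T[0,0])); print('move cm',(d/10).round(2),'spin',round(yaw-yawdeg,1))
def rect(P,zlo,zhi,c,r,name=''):
    q=P.reshape(-1,3); q=q[~np.isnan(q[:,0])]; q=q[(q[:,2]>zlo)&(q[:,2]<zhi)&(np.hypot(q[:,0]-c[0],q[:,1]-c[1])<r)]
    if len(q)<5: print(name,'few'); return
    lab=cv2.minAreaRect(q[:,:2].astype(np.float32)); print(name,np.round(lab[0],1),np.round(lab[1],1),round(lab[2],1),'z',np.percentile(q[:,2],[2,50,98]).round(1),len(q))
E
python3 - <<'E'
from h import *
s=ctrl.read_state(); print(s['clock'],s['eef_pos'],s['tool_rot'],ctrl.finger_overhang); print(ctrl.calibration('wrist'))
im,d,P=shot('wrist','w1.png'); np.save('w1.npy',P)
for n in['saddle_mid']:
  for r in ctrl.trace('wrist',n): print(n,r['confidence'],r['bbox'])
c=(474,-288)
rect(P,4,12,c,110,'feet'); rect(P,42,75,c,110,'top'); rect(P,4,75,c,110,'all')
move(470,-270,255,-22.3)
E
```

```text
2.1 [ 477.99653877 -283.73427616  256.53052358] [-3.14019434e+00 -2.88364849e-03  2.36119049e-01] 25.0
{'vfov': 65.17121284685074, 'cx': 318.66567909128935, 'cy': 237.83050825880343, 'mount': array([[-4.12507276e-04, -9.53864457e-01, -3.00237285e-01,
         7.74432336e+01],
       [ 9.99999887e-01, -3.22404915e-04, -3.49645581e-04,
        -7.80263782e-01],
       [ 2.36716516e-04, -3.00237396e-01,  9.53864482e-01,
        -1.17085954e+02],
       [ 0.00000000e+00,  0.00000000e+00,  0.00000000e+00,
         1.00000000e+00]])}
saddle_mid 0.63 [282.0, 125.6, 362.6, 277.8]
feet [ 474.8 -287.2] [149.5  74. ] 13.3 z [5.7 7.4 8.9] 3837
top [ 476.2 -287. ] [93.3 39.9] 13.7 z [51.2 56.3 65.9] 4921
all [ 474.8 -287.2] [149.5  74. ] 13.3 z [ 6.  51.8 65.5] 8887
move cm [-0.44 -1.55  0.14] spin 35.9
```

Saddle: (475.3,-287.1), yaw 13.4°; its footprint of 149.5x74 matches. Next is the tray view, which is on the way.

```bash
python3 -c "
from h import *
move(550,-44,300,0.4)"
```

```text
move cm [ 12.68 -21.63  -4.3 ] spin 13.2
```

play_rows --pt "0 12.7 -21.6 -4.3 13.2" --pt "0 12.7 -21.6 -4.3 13.2" --pt "0 12.7 -21.6 -4.3 13.2" --pt "0 12.7 -21.6 -4.3 13.2" --pt "0 12.7 -21.6 -4.3 13.2" --pt "0 12.7 -21.6 -4.3 13.2" --pt "0 12.7 -21.6 -4.3 13.2" --pt "0 12.7 -21.6 -4.3 13.2"

```text
clock: 3.0
eef_pos: [548.0, -51.7, 299.2]
tool_rot: [3.14, 0.001, -0.003]
force: [-0.7, 0.1, 0.1]
width: 85.3
gripper_force: 0.0
```

```bash
python3 - <<'E'
from h import *
s=ctrl.read_state(); print(s['eef_pos'],s['tool_rot'])
im,d,P=shot('wrist','w2.png'); np.save('w2.npy',P)
c=(568,-44)
rect(P,30,38,c,145,'rim'); rect(P,43,55,(656,-44),40,'ridge'); rect(P,17,23,(540,-44),92,'ledge'); rect(P,5,11,(540,-44),60,'deep')
move(481,264,255,-22.3)
E
```

```text
[547.99150309 -51.70923996 299.15982794] [ 3.14002196e+00  8.00808378e-04 -3.31870914e-03]
rim [567.6 -42.4] [243.7 110.4] 0.7 z [30.4 34.3 36. ] 13386
ridge [654.9 -41.2] [39.6  7.8] 89.8 z [44.6 47.1 48.9] 417
ledge [538.7 -42.7] [160.6  84.4] 0.7 z [17.7 19.4 21.4] 5124
deep [538.4 -42.6] [109.9  70.4] 0.6 z [5.8 7.5 9.2] 6082
move cm [ -6.83 -31.58   4.37] spin 22.1
```

View pics/w2.png

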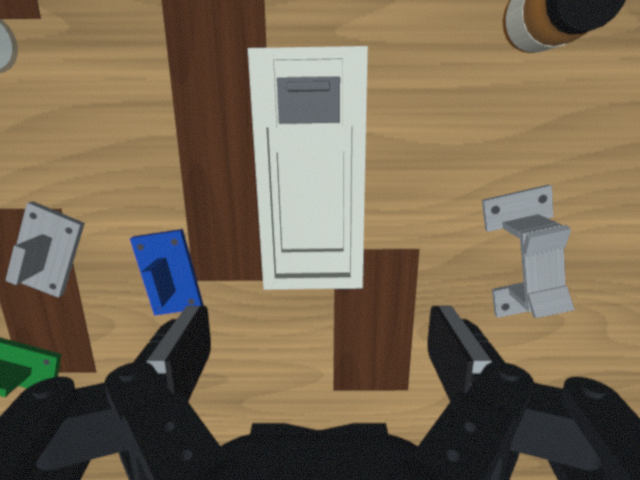

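The tray shows at image (310,170): the well is open and the lock is at the far end (308,98). Tray origin is (538.6,-42.7), yaw 0.7°. All the sizes match. On to the base plate.

play_rows --pt "0 -7.0 -31.6 4.4 22.1" --pt "0 -7.0 -31.6 4.4 22.1" --pt "0 -7.0 -31.6 4.4 22.1" --pt "0 -7.0 -31.6 4.4 22.1" --pt "0 -7.0 -31.6 4.4 22.1" --pt "0 -7.0 -31.6 4.4 22.1" --pt "0 -7.0 -31.6 4.4 22.1" --pt "0 -7.0 -31.6 4.4 22.1" --pt "0 -7.0 -31.6 4.4 22.1" --pt "0 -7.0 -31.6 4.4 22.1"

```text
clock: 4.05
eef_pos: [480.0, 263.8, 255.4]
tool_rot: [3.14, -0.001, -0.391]
force: [-0.1, 0.8, 0.8]
width: 85.4
gripper_force: 0.0
```

```bash
python3 - <<'E'
from h import *
s=ctrl.read_state(); print(s['eef_pos'],s['tool_rot'])
im,d,P=shot('wrist','w3.png')
c=(480,264)
rect(P,5,70,c,75,'plate'); rect(P,44,70,c,75,'lug')
m=(P[...,2]>6)&(P[...,2]<14)&(np.hypot(P[...,0]-480,P[...,1]-264)<65); print(im[m].mean(0))
move(481,264,255,-22.3)
E
```

```text
[480.0148569  263.75067979 255.4020274 ] [ 3.14034774e+00 -1.00471493e-03 -3.90655404e-01]
plate [481.9 265.7] [ 60.1 100.1] 64.3 z [ 7.9  9.5 52. ] 6070
lug [482.  265.6] [11.9 44.3] 64.3 z [49.2 51.3 52.9] 675
[149.13263197 155.27578433 159.6051099 ]
move cm [ 0.09 -0.04  0.05] spin -0.1
```

```bash
python3 -c "
from h import *
move(482,265.6,50,-25.7)"
```

```text
move cm [ 0.1  -0.25 20.55] spin 3.3
```

play_rows --pt "0.4 0.1 -0.25 4 3.3" --pt "0.4 0.1 -0.25 8 3.3" --pt "0.4 0.1 -0.25 12 3.3" --pt "0.4 0.1 -0.25 16 3.3" --pt "0.4 0.1 -0.25 18.5 3.3" --pt "0.4 0.1 -0.25 20 3.3" --pt "0.4 0.1 -0.25 20.5 3.3" --pt "0.4 0.1 -0.25 20.5 3.3" --pt "0.4 0.1 -0.25 20.5 3.3"

```text
clock: 5.0
eef_pos: [481.8, 268.8, 51.6]
tool_rot: [-3.14, -0.001, -0.444]
force: [0.2, -0.0, -0.2]
width: 51.4
gripper_force: 0.0
```

play_rows --pt "1 0 0 0 0" --pt "1 0 0 0 0" --pt "1 0 0 0 0" --pt "1 0 0 0 0" --pt "1 0 0 0 0" --pt "1 0 0 0 0" --pt "1 0 0 0 0" --pt "1 0 0 0 0"

```text
clock: 5.8
eef_pos: [481.1, 268.7, 51.2]
tool_rot: [-3.141, -0.001, -0.444]
force: [-0.7, -1.3, 6.7]
width: 10.9
gripper_force: 59.7
```

play_rows --pt "1 0 0 -1 0" --pt "1 0 0 -4 0" --pt "1 0 0 -8 0" --pt "1 0 0 -12 0" --pt "1 0 0 -12 0" --pt "1 0 0 -12 0"

```text
clock: 6.4
eef_pos: [480.8, 268.9, 171.3]
tool_rot: [-3.14, -0.001, -0.444]
force: [-0.8, -0.3, -2.3]
width: 10.8
gripper_force: 58.9
```

```bash
cat > held.py <<'E'
from h import *
def held(zlo,zhi,w=0.09):
    # points in tool frame between tool-z limits (mm)
    s=ctrl.read_state(); print(s['eef_pos'].round(1),s['tool_rot'].round(3),s['width'],s['force'].round(1))
    im,d,P=shot('wrist','held%d.png'%(s['clock']*10)); T=toolT()
    q=(P.reshape(-1,3)-T[:3,3])@T[:3,:3]; q=q[~np.isnan(q[:,0])]
    q=q[(q[:,2]>zlo)&(q[:,2]<zhi)&(abs(q[:,0])<100)&(abs(q[:,1])<70)]
    r=cv2.minAreaRect(q[:,:2].astype(np.float32)); print(np.round(r[0],1),np.round(r[1],1),round(r[2],1),np.percentile(q[:,2],[2,25,50,75,98]).round(1)); return q
E
python3 - <<'E'
from held import *
q=held(32,60)
move(538.6,-42.7,170,0.7)
E
```

```text
[480.8 268.9 171.3] [-3.14e+00 -1.00e-03 -4.44e-01] 10.796496582858087 [-0.8 -0.3 -2.3]
[13.7 -2. ] [78.  60.5] 0.1 [39.1 40.1 40.5 40.9 42.3]
move cm [1.865e+01 2.558e+01 1.000e-02] spin -26.1
```

play_rows --pt "1 3 4.2 0 -4" --pt "1 6 8.4 0 -9" --pt "1 9 12.6 0 -14" --pt "1 12 16.8 0 -19" --pt "1 15 21 0 -23" --pt "1 17.5 24.6 0 -26" --pt "1 18.46 25.95 0 -26" --pt "1 18.46 25.95 0 -26" --pt "1 18.46 25.95 0 -26" --pt "1 18.46 25.95 0 -26"

```text
clock: 7.45
eef_pos: [535.2, -43.1, 169.4]
tool_rot: [-3.14, 0.002, 0.012]
force: [-0.8, 0.2, -1.8]
width: 10.8
gripper_force: 59.2
```

```bash
python3 - <<'E'
from held import *
held(32,60)
im,d,P=shot('wrist','w5.png')
c=(568,-44)
rect(P,30,38,c,145,'rim')
move(535.9,-44.7,59,0.7)
E
```

```text
[535.2 -43.1 169.4] [-3.14e+00  2.00e-03  1.20e-02] 10.774058339118312 [-0.8  0.2 -1.8]
[13.7 -0.9] [77.3 60.3] 0.2 [40.6 41.7 42.1 42.5 44. ]
rim [563.1 -42.4] [233.6 110.5] 0.6 z [30.3 34.2 35.8] 23759
move cm [ 0.04  0.17 11.08] spin 0.0
```

play_rows --pt "1 0.1 0.02 3 0" --pt "1 0.1 0.02 6 0" --pt "1 0.1 0.02 8 0" --pt "1 0.1 0.02 9.5 0" --pt "1 0.1 0.02 10.2 0" --pt "1 0.1 0.02 10.5 0" --pt "1 0.1 0.02 10.7 0" --pt "1 0.1 0.02 10.8 0" --pt "1 0.1 0.02 10.8 0"

```text
clock: 8.45
eef_pos: [537.4, -45.2, 62.9]
tool_rot: [3.142, -0.001, 0.01]
force: [-0.2, -0.5, -2.3]
width: 11.1
gripper_force: 59.1
```

play_rows --pt "1 0 0 0.1 0" --pt "1 0 0 0.2 0" --pt "1 0 0 0.2 0"

```text
clock: 8.75
eef_pos: [537.0, -45.2, 60.4]
tool_rot: [3.142, -0.0, 0.01]
force: [-0.8, -0.2, -1.0]
width: 10.7
gripper_force: 59.1
```

play_rows --pt "1 0 0 0.07 0" --pt "1 0 0 0.14 0" --pt "1 0 0 0.14 0"

```text
clock: 9.05
eef_pos: [537.0, -45.2, 59.2]
tool_rot: [3.142, -0.0, 0.01]
force: [-0.7, -0.5, 1.9]
width: 10.9
gripper_force: 59.8
```

play_rows --pt "0.9 0 0 0 0" --pt "0.8 0 0 0 0" --pt "0.7 0 0 0 0" --pt "0.65 0 0 0 0" --pt "0.65 0 0 0 0" --pt "0.65 0 0 0 0"

```text
clock: 9.65
eef_pos: [537.1, -45.2, 58.9]
tool_rot: [3.142, -0.0, 0.01]
force: [-0.1, -0.4, -0.3]
width: 30.1
gripper_force: 0.0
```

play_rows --pt "0.65 0 0 -1 0" --pt "0.65 0 0 -4 0" --pt "0.65 0 0 -8 0" --pt "0.6 0 0 -13 0" --pt "0.4 0 0 -18 0" --pt "0.2 0 0 -22 0" --pt "0 0 0 -22 0" --pt "0 0 0 -22 0"

```text
clock: 10.45
eef_pos: [537.2, -45.2, 280.5]
tool_rot: [3.141, -0.003, 0.01]
force: [0.3, -0.3, -0.7]
width: 85.1
gripper_force: 0.0
```

```bash
python3 - <<'E'
from h import *
im,d,P=shot('wrist','w6.png')
print(ctrl.read_state()['eef_pos'])
rect(P,30,38,(568,-44),145,'rim'); rect(P,53,64,(538,-44),50,'lug'); rect(P,14.5,18.7,(538,-44),70,'plate+'); rect(P,17,23,(540,-44),92,'ledge')
move(475.3,-287.1,200,13.4)
E
```

```text
[536.40347487 -45.21602778 279.04083111]
rim [567.4 -42.3] [244.1 110.5] 0.6 z [30.3 34.3 36. ] 15249
lug [539.9 -44. ] [43.7 11.9] 0.3 z [57.3 59.3 60.8] 623
plate+ [537.9 -42.8] [139.1  84.2] 0.7 z [15.6 17.4 18.6] 5402
ledge [538.5 -42.7] [160.1  84.4] 0.6 z [17.1 18.8 21.2] 9182
move cm [-6.34 24.13  7.91] spin -12.8
```

View pics/w6.png

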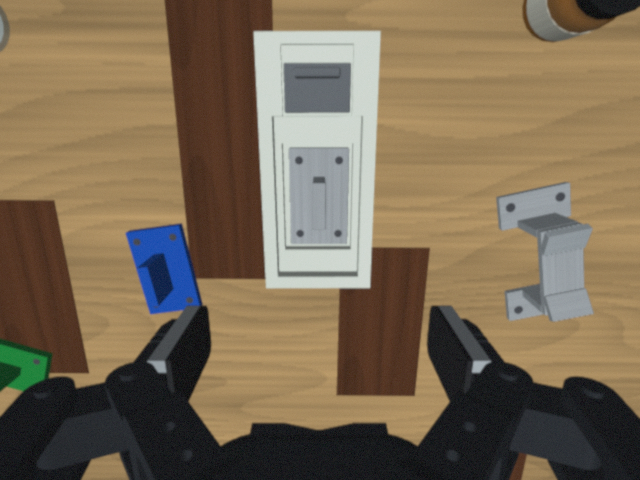

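The base lies flat in the deep pocket (lug at image (318,200), top at z=59, as it should be). Next, the saddle.

play_rows --pt "0 -6.3 24.1 0 -12.8" --pt "0 -6.3 24.1 2 -12.8" --pt "0 -6.3 24.1 4 -12.8" --pt "0 -6.3 24.1 7.9 -12.8" --pt "0 -6.3 24.1 7.9 -12.8" --pt "0 -6.3 24.1 7.9 -12.8" --pt "0 -6.3 24.1 7.9 -12.8" --pt "0 -6.3 24.1 7.9 -12.8" --pt "0 -6.3 24.1 7.9 -12.8"

```text
clock: 11.4
eef_pos: [477.7, -284.5, 200.4]
tool_rot: [-3.141, -0.001, 0.237]
force: [-1.4, 0.1, -0.4]
width: 85.7
gripper_force: 0.0
```

```bash
python3 - <<'E'
from h import *
im,d,P=shot('wrist','w7.png'); print(ctrl.read_state()['eef_pos'])
rect(P,42,75,(475,-287),110,'top')
rect(P,4,12,(475,-287),110,'feet')
move(475.3,-287.1,56,13.4)
E
```

```text
[ 477.79436541 -284.63216455  200.65123453]
top [ 476.1 -286.9] [93.2 40.1] 13.3 z [51.3 56.4 65.9] 7027
feet [ 475.1 -287.2] [149.4  74.1] 13.4 z [5.8 7.4 8.9] 4876
move cm [-0.32  0.18 14.46] spin 0.2
```

play_rows --pt "0 -0.3 0.2 4 0.2" --pt "0 -0.3 0.2 8 0.2" --pt "0 -0.3 0.2 11 0.2" --pt "0 -0.3 0.2 13 0.2" --pt "0 -0.3 0.2 14.2 0.2" --pt "0 -0.3 0.2 14.5 0.2" --pt "0.2 -0.3 0.2 14.5 0.2" --pt "0.35 -0.3 0.2 14.5 0.2" --pt "0.4 -0.3 0.2 14.5 0.2"

```text
clock: 12.35
eef_pos: [474.7, -289.8, 56.1]
tool_rot: [3.14, -0.002, 0.23]
force: [0.3, 0.2, 0.1]
width: 51.1
gripper_force: 0.0
```

play_rows --pt "0.5 0 0 0 0" --pt "0.6 0 0 0 0" --pt "0.8 0 0 0 0" --pt "1 0 0 0 0" --pt "1 0 0 0 0" --pt "1 0 0 0 0" --pt "1 0 0 0 0"

```text
clock: 13.05
eef_pos: [474.3, -289.6, 55.9]
tool_rot: [3.141, -0.001, 0.23]
force: [-1.4, 0.5, 5.5]
width: 38.7
gripper_force: 60.0
```

play_rows --pt "1 0 0 -1 0" --pt "1 0 0 -4 0" --pt "1 0 0 -8 0" --pt "1 0 0 -12 0" --pt "1 0 0 -13 0" --pt "1 0 0 -13 0" --pt "1 0 0 -13 0"

```text
clock: 13.75
eef_pos: [472.9, -289.0, 183.9]
tool_rot: [-3.14, 0.002, 0.23]
force: [0.1, -0.2, -3.0]
width: 38.6
gripper_force: 61.2
```

```bash
python3 - <<'E'
from held import *
q=held(35,60); print(q.min(0),q.max(0)); move(538.5,-42.7,185,0.7)
E
```

```text
[ 472.9 -289.   183.9] [-3.14e+00  2.00e-03  2.30e-01] 38.62065072506473 [ 0.1 -0.2 -3. ]
[ 1.  -0.8] [149.8  74.6] 0.0 [41.1 47.5 48.  48.4 49.3]
[-73.8328303  -38.09534492  35.07011019] [75.94619311 36.49600168 50.72466347]
move cm [ 12.02 -22.46  -0.15] spin 12.5
```

play_rows --pt "1 2 -3.8 0 2" --pt "1 4 -7.5 0 5" --pt "1 6 -11.3 0 8" --pt "1 8 -15 0 11" --pt "1 10 -18.8 0 12.5" --pt "1 11.4 -21.6 0 12.5" --pt "1 11.9 -22.4 0 12.5" --pt "1 11.9 -22.4 0 12.5" --pt "1 11.9 -22.4 0 12.5" --pt "1 11.9 -22.4 0 12.5"

```text
clock: 14.8
eef_pos: [538.0, -46.5, 184.4]
tool_rot: [3.14, 0.002, 0.009]
force: [-0.3, -0.1, -3.8]
width: 38.4
gripper_force: 61.4
```

```bash
python3 - <<'E'
from held import *
q=held(35,60)
im,d,P=shot('wrist','w9.png'); T=toolT()
rect(P,30,38,(568,-44),145,'rim'); rect(P,43,55,(654,-42),30,'ridge')
move(537.5,-43.5,76,0.7)
E
```

```text
[538.  -46.5 184.4] [3.14e+00 2.00e-03 9.00e-03] 38.40401416361306 [-0.3 -0.1 -3.8]
[ 0.1 -1.1] [150.3  74.3] 0.0 [41.3 48.3 48.8 49.2 50.2]
rim [581.8 -42.2] [209.9 110.5] 0.7 z [30.2 34.2 35.8] 19624
ridge [655.  -41.6] [ 8.3 39.7] 0.7 z [44.9 47.1 48.7] 954
move cm [-0.08 -0.26 10.87] spin -0.2
```

play_rows --pt "1 0.05 -0.25 3 -0.2" --pt "1 0.05 -0.25 6 -0.2" --pt "1 0.05 -0.25 8 -0.2" --pt "1 0.05 -0.25 8.8 -0.2" --pt "1 0.05 -0.25 8.8 -0.2" --pt "1 0.05 -0.25 8.8 -0.2"

```text
clock: 15.5
eef_pos: [539.9, -42.2, 97.7]
tool_rot: [3.141, -0.001, 0.014]
force: [0.1, -0.5, -3.0]
width: 38.6
gripper_force: 61.4
```

```bash
python3 - <<'E'
from held import *
q=held(41,53)
im,d,P=shot('wrist','w10.png'); T=toolT()
rect(P,30,37,(568,-44),145,'rim'); rect(P,43,55,(654,-42),30,'ridge'); rect(P,40,52,(538,-44),90,'feet')
move(538.2,-43.3,76,0.7)
E
```

```text
[539.9 -42.2  97.7] [ 3.141e+00 -1.000e-03  1.400e-02] 38.59625195481895 [ 0.1 -0.5 -3. ]
[ 0.1 -1.1] [150.3  74.5] 0.0 [47.  48.5 48.9 49.4 50.3]
rim [556.  -42.7] [221.8 110.8] 0.7 z [30.5 34.3 35.8] 37228
ridge [654.8 -41.4] [ 8.1 40. ] 0.6 z [43.8 47.1 48.6] 2330
feet [540.6 -40.7] [150.5  74.3] 0.8 z [48.2 49.5 50.9] 13210
move cm [-0.21  0.13  2.21] spin 0.1
```

View pics/w10.png

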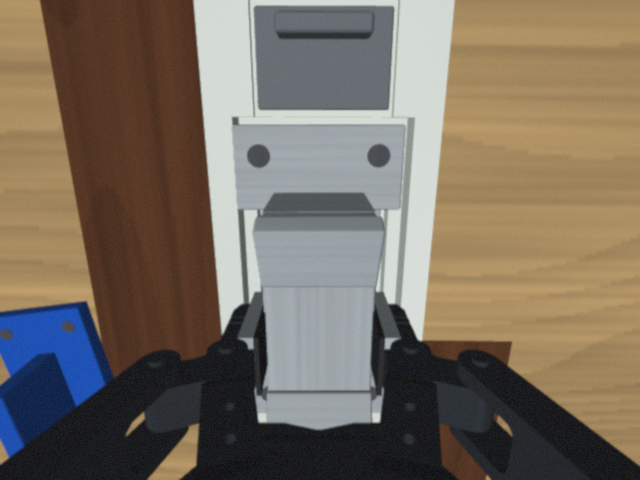

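The foot is at image (320,165), over the well and slightly left, with the lock behind it. Correct (-2, -2 mm) and lower.

play_rows --pt "1 -0.2 0.15 0 0" --pt "1 -0.2 0.15 0.5 0" --pt "1 -0.2 0.15 1.0 0" --pt "1 -0.2 0.15 1.4 0" --pt "1 -0.2 0.15 1.7 0" --pt "1 -0.2 0.15 1.8 0" --pt "1 -0.2 0.15 1.8 0"

```text
clock: 16.3
eef_pos: [537.2, -43.2, 78.6]
tool_rot: [-3.142, 0.0, 0.015]
force: [-0.3, 0.5, -1.8]
width: 39.0
gripper_force: 61.4
```

```bash
python3 - <<'E'
from held import *
q=held(41,53)
move(538.2,-43.3,76,0.7)
E
```

```text
[537.2 -43.2  78.6] [-3.142  0.     0.015] 39.026719878715426 [-0.3  0.5 -1.8]
[10.3 -0.1] [179.5 111.3] 0.0 [43.2 44.2 45.  48.5 50.3]
move cm [0.09 0.01 0.28] spin 0.2
```

play_rows --pt "1 0.05 0 0.08 0" --pt "1 0.05 0 0.16 0" --pt "1 0.05 0 0.16 0"

```text
clock: 16.65
eef_pos: [537.8, -43.2, 77.3]
tool_rot: [-3.142, -0.0, 0.015]
force: [0.4, -0.8, -2.8]
width: 38.4
gripper_force: 61.4
```

play_rows --pt "1 0 0 0.07 0" --pt "1 0 0 0.14 0" --pt "1 0 0 0.14 0"

```text
clock: 16.95
eef_pos: [537.8, -43.2, 76.0]
tool_rot: [-3.142, -0.0, 0.015]
force: [-0.3, -0.6, -1.9]
width: 39.0
gripper_force: 61.5
```

play_rows --pt "1 0 0 0.05 0" --pt "1 0 0 0.1 0" --pt "1 0 0 0.1 0"

```text
clock: 17.25
eef_pos: [537.9, -43.2, 76.0]
tool_rot: [3.142, -0.001, 0.015]
force: [-2.5, 0.9, 8.9]
width: 38.9
gripper_force: 62.5
```

play_rows --pt "0.5 0 0 0 0" --pt "0.42 0 0 0 0" --pt "0.35 0 0 0 0" --pt "0.3 0 0 0 0" --pt "0.3 0 0 0 0" --pt "0.3 0 0 0 0"

```text
clock: 17.85
eef_pos: [537.8, -43.2, 74.9]
tool_rot: [-3.142, 0.0, 0.015]
force: [0.9, 0.3, -0.4]
width: 59.7
gripper_force: 0.0
```

play_rows --pt "0.3 0 0 -1 0" --pt "0.3 0 0 -4 0" --pt "0.3 0 0 -8 0" --pt "0.4 0 0 -13 0" --pt "0.7 0 0 -16 0" --pt "1 0 0 -17 0" --pt "1 0 0 -17 0" --pt "1 0 0 -17 0" --pt "1 0 0 -17 0"

```text
clock: 18.75
eef_pos: [536.7, -43.2, 243.2]
tool_rot: [-3.141, 0.004, 0.015]
force: [-0.1, 0.5, -0.1]
width: -0.3
gripper_force: 0.0
```

```bash
python3 - <<'E'
from h import *
im,d,P=shot('wrist','w11.png'); s=ctrl.read_state();print(s['eef_pos'],s['width'])
rect(P,33,37,(568,-44),145,'rim'); rect(P,43,55,(654,-42),30,'ridge'); rect(P,62,90,(538,-44),60,'bridge'); rect(P,23,30,(538,-44),85,'feet')
for n,x in(('far',600),('near',475)):
    m=(abs(P[...,0]-x)<9)&(abs(P[...,1]+43)<32); print(n,m.sum(),np.percentile(P[...,2][m],[5,50,95]) if m.any() else '')
move(686,-42,150,0.7)
E
```

```text
[536.77698639 -43.19307835 243.24314906] 0.017076629823586268
rim [567.7 -42.5] [243.1 110.3] 0.7 z [33.2 34.4 36. ] 16186
ridge [654.8 -41.4] [ 7.7 39.9] 0.6 z [44.1 47.  48.8] 616
bridge [539.5 -42. ] [94.3 40. ] 0.9 z [71.2 76.4 85.9] 6169
feet [540.  -42.7] [163.2  84.5] 0.6 z [24.3 27.4 29.4] 5116
far 1622 [26.20530649 27.43074608 28.66002922]
near 349 [26.33057552 27.55532932 28.65960892]
move cm [14.95  0.11  9.27] spin 0.2
```

View pics/w11.png

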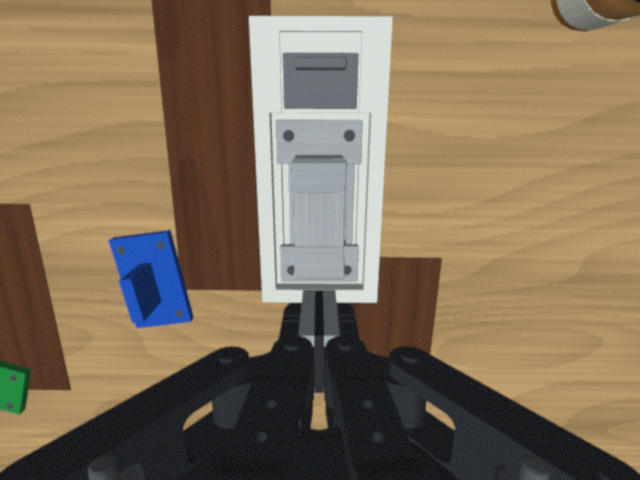

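The saddle is seated: both feet tops are at z≈27.5 and it sits inside the well (318,200). Now the lock, with shut fingers behind the ridge at (320,62).

play_rows --pt "1 5 0.1 0 0.2" --pt "1 10 0.1 0 0.2" --pt "1 14.8 0.1 3 0.2" --pt "1 14.8 0.1 8 0.2" --pt "1 14.8 0.1 12 0.2" --pt "1 14.8 0.1 14 0.2" --pt "1 14.8 0.1 15 0.2" --pt "1 14.8 0.1 15 0.2"

```text
clock: 19.6
eef_pos: [684.5, -41.9, 92.6]
tool_rot: [-3.141, 0.004, 0.012]
force: [-0.7, 0.2, 0.7]
width: -0.2
gripper_force: 0.0
```

```bash
python3 - <<'E'
from h import *
im,d,P=shot('wrist','w12.png'); s=ctrl.read_state();print(s['eef_pos'],s['width'],s['force'])
im,d,P=shot('side'); cv2.imwrite('pics/s12.png',cv2.resize(im[190:290,240:390,::-1],(750,500),interpolation=cv2.INTER_CUBIC))
move(684,-42,65,.7)
E
```

```text
[685.71250155 -42.01051619  94.47746474] -0.04370032152922093 [0.20411596 1.03981271 0.36338376]
move cm [-0.26 -0.01  3.07] spin -0.0
```

View pics/s12.png

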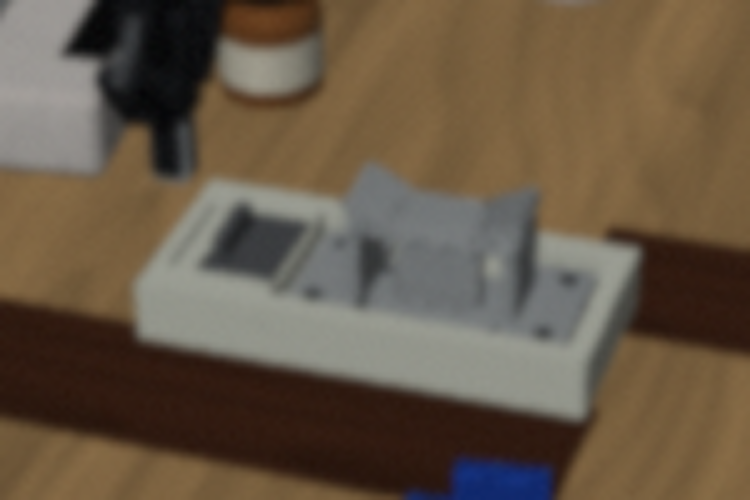

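The fingertips (172,175) hang above and behind the ridge (235,225). Lower them beside it.

play_rows --pt "1 -0.2 0 1 0" --pt "1 -0.2 0 2 0" --pt "1 -0.2 0 2.5 0" --pt "1 -0.2 0 2.8 0" --pt "1 -0.2 0 2.8 0" --pt "1 -0.2 0 2.8 0"

```text
clock: 20.3
eef_pos: [684.0, -42.0, 67.0]
tool_rot: [3.142, -0.0, 0.012]
force: [0.1, -0.1, 0.0]
width: -0.2
gripper_force: 0.0
```

play_rows --pt "1 -0.5 0 0 0" --pt "1 -1 0 0 0" --pt "1 -1.4 0 0 0" --pt "1 -1.7 0 0 0" --pt "1 -1.7 0 0 0"

```text
clock: 20.8
eef_pos: [667.0, -42.2, 67.3]
tool_rot: [3.142, -0.001, 0.012]
force: [1.3, 0.3, -0.5]
width: -0.2
gripper_force: 0.8
```

play_rows --pt "1 -0.3 0 0 0" --pt "1 -0.6 0 0 0" --pt "1 -0.9 0 0 0" --pt "1 -1.2 0 0 0" --pt "1 -1.4 0 0 0" --pt "1 -1.4 0 0 0"

```text
clock: 21.4
eef_pos: [652.1, -42.4, 66.8]
tool_rot: [-3.142, 0.001, 0.011]
force: [0.1, -0.2, -0.0]
width: -0.0
gripper_force: 0.0
```

play_rows --pt "1 -0.15 0 0 0" --pt "1 -0.3 0 0 0" --pt "1 -0.3 0 0 0"

```text
clock: 21.7
eef_pos: [649.7, -42.4, 66.9]
tool_rot: [3.142, 0.0, 0.012]
force: [0.5, 0.5, 0.3]
width: -0.0
gripper_force: 0.0
```

play_rows --pt "1 -0.1 0 0 0" --pt "1 -0.2 0 0 0" --pt "1 -0.2 0 0 0"

```text
clock: 22.0
eef_pos: [649.3, -42.4, 67.2]
tool_rot: [3.142, -0.003, 0.012]
force: [5.0, -0.1, -3.1]
width: -0.2
gripper_force: 2.4
```

Firm against the end stop. Back off, rise and verify.

play_rows --pt "1 0.5 0 0 0" --pt "1 2 0 0 0" --pt "1 2.5 0 -3 0" --pt "1 2.5 0 -8 0" --pt "1 -2 0 -13 0" --pt "1 -6 0 -17 0" --pt "1 -8 0 -17 0" --pt "1 -8 0 -17 0"

```text
clock: 22.8
eef_pos: [563.5, -43.9, 239.6]
tool_rot: [3.141, 0.002, 0.011]
force: [1.1, -0.9, 0.6]
width: -0.2
gripper_force: 0.0
```

```bash
python3 - <<'E'
from h import *
im,d,P=shot('wrist','w13.png'); s=ctrl.read_state();print(s['eef_pos'],s['force'])
rect(P,33,37,(568,-44),145,'rim'); rect(P,43,55,(640,-42),40,'ridge'); rect(P,62,90,(538,-44),60,'bridge')
for n,x in(('far',596),('near',478)):
    m=(abs(P[...,0]-x)<6)&(abs(P[...,1]+43)<30); print(n,m.sum(),np.percentile(P[...,2][m],[5,50,95]) if m.any() else '')
E
```

```text
[565.89052355 -43.63632138 238.57498991] [ 1.52706113  0.16744268 -0.10047903]
rim [567.5 -42.4] [243.6 110.2] 0.7 z [33.1 34.4 35.9] 14708
ridge [635.  -41.7] [ 6.9 39.7] 0.6 z [45.6 47.1 48.6] 505
bridge [543.3 -42. ] [87.  40.1] 1.1 z [70.9 73.5 85.7] 5041
far 903 [26.23884313 27.43096601 28.72522235]
near 138 [26.48178437 27.67627309 28.87442176]
```

View pics/w13.png

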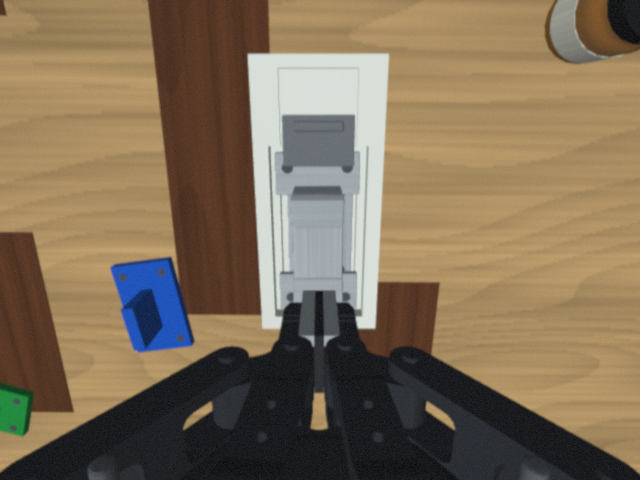

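The lock's tongue (318,150) covers the saddle's far foot. The ridge moved 19.8 mm, to x = 635, and both feet are still seated, so I'm handing in.

```bash
python3 -c "
from cell import ctrl
print(ctrl.finish_job())"
```

```text
the job is handed in; nothing more can be done
None
```

The job is handed in at about 23 s: the base plate lies flat in the deep pocket, the saddle is over it with both feet on the ledge, and the slide lock is fully across the saddle's foot.

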